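# Probe through the garlic pot's neck

## Task

Pull the cork stopper out of the neck of the lidded ceramic garlic pot and put it on the round orange silicone trivet. Then draw the probe thermometer out of its steel stand and lower its thin stem straight down through the middle of the open neck, never touching the pot with it, until the ring mark on the stem is level with the top of the neck. Finish while still holding the thermometer there in the gripper, upright, centred and still, with the pot and the other things on the counter left where they stood.

Things in the scene. Friction and masses are not known exactly. Their poses are not given: they have to be found in the camera images.
- pot: white ceramic garlic pot with its lid on, loose, about 1 kg; body up to 116 mm wide, 75 mm tall, hollow (inner floor 7 mm above the counter); flat lid 120 mm wide, top face 83 mm above the counter; in its middle a round neck, 34 mm outside diameter, rising to 100 mm. A round vertical bore 20 mm in diameter runs down through neck and lid (25 mm long) into the hollow. Origin: centre of the underside, z up.
- vent (a point): centre of the neck's mouth, on the bore's axis, level with the neck's top (100 mm above the pot's underside); z up along the bore
- stopper: loose cork stopper, 38 mm tall: a plain round head 28 mm in diameter and 26 mm high on a shank 15 to 17 mm in diameter and 12 mm long. At the start it stands loosely in the neck, shank in the bore and head resting on the neck's top (head from 100 to 126 mm above the counter). Origin: centre of the shank's lower end, z along the axis towards the head.
- trivet: round orange silicone trivet fixed on the counter, 130 mm wide; flat floor 6 mm high inside a rim 6 mm wide and 12 mm high (floor 118 mm wide). Origin: centre of the underside, on the counter.
- stand: steel probe stand fixed on the counter: base disc 90 mm wide, two thin posts at y = +-27 mm, and on them a round plate 68 mm wide whose top is 106 mm above the counter, with a centre hole of 14 mm. Origin: centre of the underside, z up.
- probe: loose probe thermometer, about 70 g. Round steel stem 6 mm in diameter, 90 mm long, under a white box-shaped head 24 mm (x) by 36 mm (y) by 50 mm high (z = 90 to 140 mm), display on its -x face. Origin: the stem's tip, z up along the stem to the head. At the start it stands upright in the stand, stem hanging through the plate's hole, the head's flat underside resting on the plate (tip 16 mm above the counter).
- probe_tip (a point): lower end of the stem (the probe's origin)
- probe_mark (a point): dark ring mark around the stem, on its axis, 50 mm above the tip and 40 mm below the head
- mill: chrome pepper mill, 52 mm wide, 142 mm tall; loose bystander, leave alone; origin at the centre of its underside
- jar: glass salt jar with steel cap, 50 mm wide, 90 mm tall; loose bystander, leave alone; origin at the centre of its underside
- bulb: garlic bulb, 52 mm wide, 55 mm tall; loose bystander, leave alone; origin at the centre of its underside

How it is judged (in metres and radians):
On the way, in this order (a step that is already met when the one before it is completed fails the run):
1. the stopper lies or stands on the trivet, let go (horizontal distance between stopper and trivet below 0.062 m and height (world z) of stopper below 0.035 m and contact force between stopper and trivet above 0.02 N and contact force between the fingers and stopper below 0.05 N and linear speed of stopper below 0.05 m/s), for 0.2 s.
2. the probe is drawn up out of the stand, its tip above the stand's plate (height (world z) of probe_tip above 0.112 m and contact force between probe and stand below 0.05 N), for 0.1 s.
At the end, for the whole second after the job is handed in: Stopper on the trivet (within 62 mm of its centre), let go, at rest. Probe held by the fingers, still, within 0.09 rad of upright, not touching the pot: ring mark within 10 mm of the neck top's height and 5 mm of the bore's axis, tip within 6 mm of that axis. Pot upright (all of step 1 and horizontal distance between probe_mark and vent below 0.005 m and horizontal distance between probe_tip and vent below 0.006 m and z of probe_mark in the frame of vent between -0.01 and 0.01 m and angle between probe's own z axis and vertical below 0.09 rad and linear speed of probe below 0.02 m/s and contact force between the fingers and probe above 1 N and contact force between probe and pot below 0.1 N and angle between pot's own z axis and vertical below 0.05 rad); the arm keeps its last pose, push and grip.
It fails at once if the probe touches the pot with more than 0.3 N (contact force between probe and pot above 0.3 N).
It fails at once if the pot is shifted more than 20 mm, or lifted or tipped (distance of pot from where it was at the start of the episode above 0.02 m or angle between pot's own z axis and vertical above 0.15 rad).
It fails at once if a bystander is moved more than 25 mm (distance of any of mill, jar, bulb from where it was at the start of the episode above 0.025 m).
It also fails if it takes over 61 s, if anything falls off the work surface, if the arm or the gripper's body presses on something with over 40 N, if the wrist force passes 120 N, or if a joint passes its speed limit or range.

## Robot

A 6-joint arm with a two-finger parallel gripper is mounted at the origin on the work surface. World frame = base frame: x ahead of the robot, y to its left, z up, the work surface at z = 0. Lengths are in mm, angles in rad, forces in N, time in s.
With the tool pointing down it reaches from about 350 to 775 mm from the base axis. Payload 7.3 kg.
Tool frame: the origin (TCP) lies between the finger pads; the fingertips stand 22 mm ahead of it and the grasp point (between the pads) lies 3 mm ahead of it (nose_length is the distance from the TCP to the fingertips, in mm); z points along the fingers, y is the direction in which the jaws open and shut (so a half turn about z gives the same grasp; the last joint's range is limited). The gripper opens to 92 mm and grips with 3 to 60 N. Pads are 19 mm wide; open, the fingers measure 130 mm over their backs; the gripper's body (75 mm by 190 mm) begins 47 mm behind the grasp point.
Start: joints at [-1.378, 0.342, 1.524, -0, 1.275, -0.146], TCP at [174.509, -495.166, 248.741] pointing down, gripper open.
Joint ranges: [-2.53, 2.53], [-0.77, 2.02], [0.04, 2.7], [-1, 4.14], [0.28, 2.66], [-3.11, 3.11]. Speed limits (rad/s): [2.57, 2.57, 3.14, 3.14, 3.14, 3.14].

## Interface

Orientations are given as [roll, pitch, yaw] about the fixed x, y, z axes, in that order (R = Rz(yaw) Ry(pitch) Rx(roll)).
In Python, from plant import get_obs, capture, close_job, nose_length gives the robot as it stands.
- The arm moves only by the tool step_arm, never from a script. Its argument "increments" is text: rows parted by semicolons, each of 7 numbers parted by spaces: the turn, a rotation vector about the tool's x, y, z in rad, then the shift along the tool's x, y, z in mm, then the opening, from -1 (shut) to 1 (fully open). A call has 1 to 20 rows; each row is the pose to reach, as a shift and turn from the pose commanded when the call began, along the tool's axes at that moment; what a row does not reach only later rows make up. A row lasts 1/8 s, in which the tool goes at most 62.5 mm and 10.7 degrees, less where a joint would pass 70% of its speed; a pose out of reach is approached as far as the arm can. A call with a gripper value outside its range is refused whole. The fingers move at their own pace and stop on an object; the grip force is fixed at half the most. Time passes only in rows, so rows that repeat a pose let the fingers close. It gives the time, the measured TCP pose, the force and the opening at its end, in the units of the state.
- get_obs(): the state, without advancing time (a new reading comes with each control period).
- capture(name): name is "side" or "top"; returns a dict with "frame" (384x512x3 uint8, red, green, blue), "K" (3x3 intrinsics, pixels), "extrinsics" (4x4, takes a point from world to camera coordinates). Camera axes: x right, y down, z forward; pixel columns grow to the right and rows downward; lengths in mm; the calibration is good to about 2 mm. A picture is of the moment at which its call begins. There is no depth.
- close_job(): hands the job in, once; it reports no verdict.
The state is a dict: "time": time; "joint_positions": joint angles; "dq": joint speeds; "tau": joint torques, N m; "tool_pos": TCP position; "tcp_rot": TCP orientation; "contact_force": force on the tool from outside, world axes, zero at the start; "moment": the same for the moment, N m; "grip_width": finger opening in mm.
Only numpy, scipy, OpenCV 4.12 (cv2) and the standard library are available. Lean on these libraries where they do the work, as an engineer would, in place of code of your own. Each camera call takes 0.05 s, during which the arm holds its last target.

## Working session

There is one attempt and no reset: what is moved stays moved. The work goes in short steps, Python scripts to look and compute and a tool call to move; the robot and the scene stay as the last step left them, time stands still between calls to the robot, and variables do not carry over. Pictures are saved under pics/ and viewed, and the job is handed in when it is done.

Besides the shell and the picture viewer there is one more tool, called after "Emit:" by a JSON object that holds its "name" and its "arguments". step_arm: Moves the arm, as the interface text tells. Its arguments: {"type":"object","properties":{"increments":{"type":"string"}},"required":["increments"]}

```bash
mkdir -p pics; ls; python3 - <<'E'
from plant import get_obs,capture,nose_length
import cv2,numpy as np
np.set_printoptions(precision=3,suppress=True)
print(get_obs(), nose_length() if callable(nose_length) else nose_length)
for n in("side","top"):
    c=capture(n);cv2.imwrite(f"pics/{n}0.png",c["frame"][:,:,::-1]);print(n,c["K"],c["extrinsics"])
E
```

```text
pics
{'time': 0.0, 'joint_positions': array([-1.378,  0.343,  1.525, -0.   ,  1.275, -0.146]), 'dq': array([ 0.002,  0.001, -0.   , -0.   , -0.002,  0.001]), 'tau': array([ -0.001, -43.125, -24.422,   0.072,   0.056,  -0.   ]), 'tool_pos': array([ 174.439, -494.774,  248.042]), 'tcp_rot': array([-3.14 , -0.   ,  0.339]), 'contact_force': array([-0.082,  0.416, -0.854]), 'moment': array([ 0.019,  0.043, -0.047]), 'grip_width': 91.68496924033163} 22.0
side [[425.033   0.    249.446]
 [  0.    425.033 185.069]
 [  0.      0.      1.   ]] [[ -0.956  -0.293   0.021 501.27 ]
 [ -0.21    0.631  -0.747 200.877]
 [  0.205  -0.718  -0.665 875.291]
 [  0.      0.      0.      1.   ]]
top [[360.331   0.    254.102]
 [  0.    360.331 191.901]
 [  0.      0.      1.   ]] [[  0.024  -1.     -0.009 -18.743]
 [ -0.995  -0.023  -0.1   532.36 ]
 [  0.1     0.011  -0.995 856.433]
 [  0.      0.      0.      1.   ]]
```

View pics/side0.png

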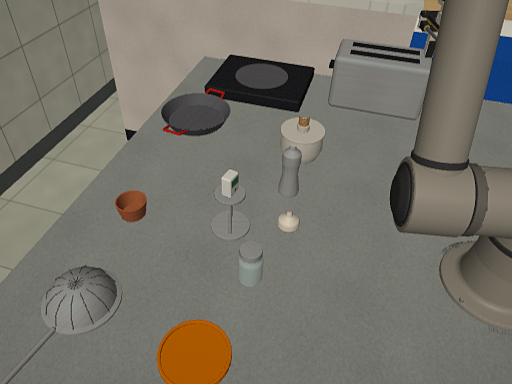

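View pics/top0.png

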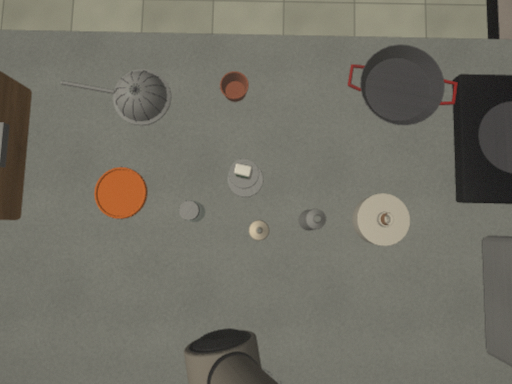

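The side view shows the stopper at about (304,123), the probe head at (230,183) and the trivet at (195,352). In the top view the pot is at (384,219), the stand at (244,178) and the trivet at (121,193). I'll zoom in next.

```bash
python3 - <<'E'
import cv2,numpy as np
s=cv2.imread("pics/side0.png");t=cv2.imread("pics/top0.png")
def z(im,x,y,w,h,f=6): return cv2.resize(im[y:y+h,x:x+w],None,fx=f,fy=f,interpolation=cv2.INTER_NEAREST)
cv2.imwrite("pics/z1.png",np.hstack([z(s,270,105,65,65),z(s,200,160,65,85)[:390]]))
cv2.imwrite("pics/z2.png",np.hstack([z(t,352,188,65,65),z(t,215,150,65,65)]))
E
```

```text
(no output)
```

View pics/z1.png

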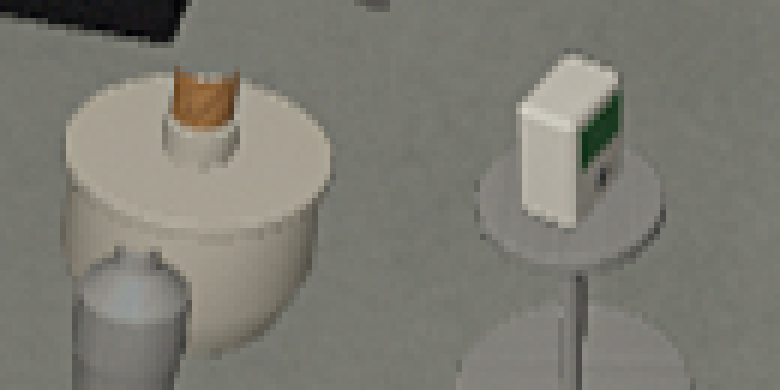

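View pics/z2.png

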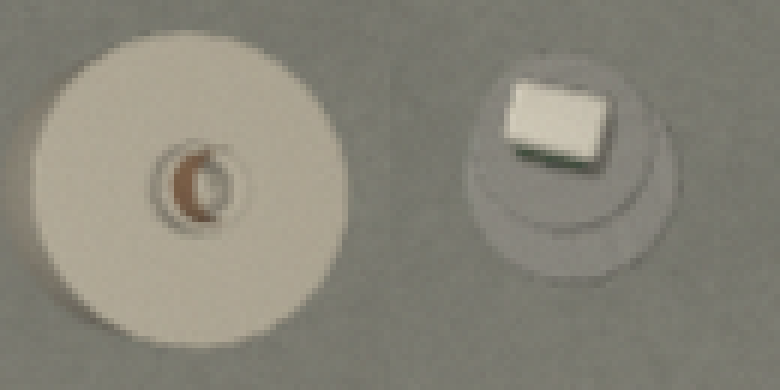

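```bash
cat > h.py <<'E'
import cv2,numpy as np
from plant import get_obs,capture
np.set_printoptions(precision=2,suppress=True)
def cam(n):
    c=capture(n); return c["frame"][:,:,::-1].copy(),c["K"],c["extrinsics"]
def ray(K,E,p):
    p=np.atleast_2d(np.asarray(p,float)); R=E[:3,:3];t=E[:3,3]
    d=np.c_[(p[:,0]-K[0,2])/K[0,0],(p[:,1]-K[1,2])/K[1,1],np.ones(len(p))]@R
    return -R.T@t,d/np.linalg.norm(d,axis=1)[:,None]
def onz(K,E,p,z):
    o,d=ray(K,E,p); return o+d*((z-o[2])/d[:,2])[:,None]
def tri(c1,p1,c2,p2):
    o1,d1=ray(*c1,p1);o2,d2=ray(*c2,p2);d1=d1[0];d2=d2[0]
    s=np.linalg.lstsq(np.c_[d1,-d2],o2-o1,rcond=None)[0]
    a=o1+s[0]*d1;b=o2+s[1]*d2; return (a+b)/2,np.linalg.norm(a-b)
def proj(K,E,X):
    X=np.atleast_2d(np.asarray(X,float)); c=X@E[:3,:3].T+E[:3,3]; q=c@K.T; return q[:,:2]/q[:,2:]
def circ(P):
    A=np.c_[2*P[:,:2],np.ones(len(P))];b=(P[:,:2]**2).sum(1);s=np.linalg.lstsq(A,b,rcond=None)[0]
    r=np.sqrt(s[2]+s[0]**2+s[1]**2); return s[:2],r,np.abs(np.linalg.norm(P[:,:2]-s[:2],axis=1)-r)
def cont(m):
    c=max(cv2.findContours(m.astype(np.uint8),cv2.RETR_EXTERNAL,cv2.CHAIN_APPROX_NONE)[0],key=cv2.contourArea); return c
E
python3 - <<'E'
from h import *
S,Ks,Es=cam("side");T,Kt,Et=cam("top")
print("cams",-Es[:3,:3].T@Es[:3,3],-Et[:3,:3].T@Et[:3,3])
def roi(m,x,y,w,h):
    o=np.zeros_like(m);o[y:y+h,x:x+w]=m[y:y+h,x:x+w];return o
# lid
m=roi(T.min(2)>125,345,180,75,75)
c=cont(m)[:,0];P=onz(Kt,Et,c,83);r=circ(P);print("lid top",r[0],r[1],r[2].max())
# colours
print("lid",T[219,365],"ctr",T[260,330],"side cork",S[123,304],S[116,304],"probe",S[185,225],T[170,243],"stoptop",T[219,387])
# trivet
def tr(I,K,E,z):
    h=cv2.cvtColor(I,cv2.COLOR_BGR2HSV); m=(h[...,0]<16)&(h[...,1]>170)&(h[...,2]>120)
    k=cont(m)[:,0];return k,circ(onz(K,E,k,z))
for n,I,K,E in(("t",T,Kt,Et),("s",S,Ks,Es)):
    k,r=tr(I,K,E,12);print("trivet",n,r[0],r[1],r[2].max(),k.min(0),k.max(0))
# probe head top: brightness
for x in (S[170:206:2,230],): print(x.tolist())
print(T[170,232:256].tolist())
E
```

```text
cams [341.49 648.46 721.56] [444.8  -15.91 905.06]
lid top [ 472.21 -300.71] 58.74932385536914 1.799315293635864
lid [151 170 176] ctr [110 120 120] side cork [ 56  92 129] [112 119 116] probe [163 173 178] [177 194 199] stoptop [130 146 152]
trivet t [525.08 329.08] 62.41146213261476 2.0341047991555996 [ 95 168] [145 217]
trivet s [525.61 324.76] 55.75353075871656 31.229089426517138 [157 320] [231 383]
[[183, 193, 195], [171, 181, 185], [169, 180, 184], [170, 182, 186], [174, 184, 188], [170, 181, 187], [152, 162, 167], [154, 164, 170], [155, 165, 171], [154, 165, 169], [152, 163, 168], [154, 165, 169], [154, 164, 168], [161, 172, 177], [111, 115, 117], [122, 129, 130], [130, 135, 136], [117, 121, 123]]
[[123, 130, 133], [122, 130, 133], [152, 166, 170], [185, 204, 209], [179, 197, 203], [181, 198, 204], [178, 196, 201], [180, 197, 204], [177, 193, 201], [179, 196, 203], [177, 195, 201], [177, 194, 199], [177, 195, 200], [179, 195, 202], [177, 192, 198], [174, 192, 198], [175, 192, 198], [165, 181, 188], [137, 152, 157], [96, 107, 108], [103, 111, 113], [122, 128, 130], [120, 128, 130], [121, 129, 131]]
```

```bash
python3 - <<'E'
import cv2,numpy as np
s=cv2.imread("pics/side0.png");t=cv2.imread("pics/top0.png")
def z(im,x,y,w,h,f=20): return cv2.resize(im[y:y+h,x:x+w],None,fx=f,fy=f,interpolation=cv2.INTER_CUBIC)
a=np.hstack([z(s,292,110,20,26),z(t,374,206,20,26)])
a=cv2.convertScaleAbs(a,alpha=1.5,beta=-60)
cv2.imwrite("pics/z3.png",a)
E
```

```text
(no output)
```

View pics/z3.png

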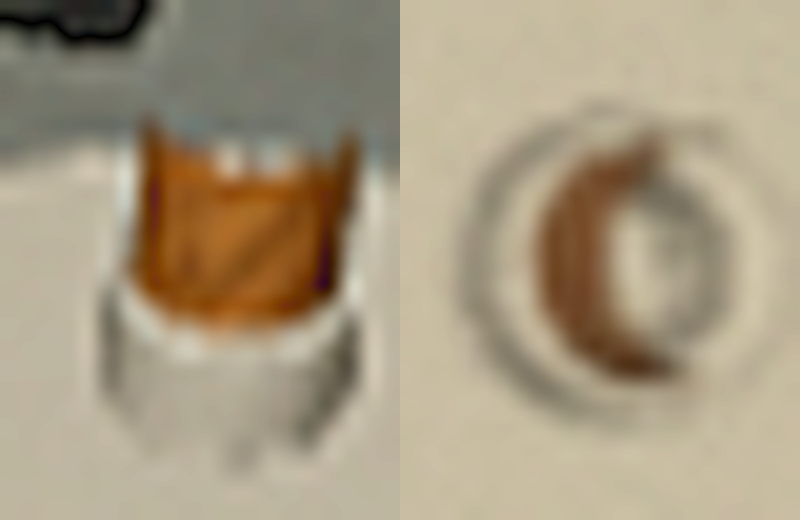

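```bash
cat > roi.py <<'E'
import numpy as np
def roi(m,x,y,w,h):
    o=np.zeros_like(m);o[y:y+h,x:x+w]=m[y:y+h,x:x+w];return o
E
python3 - <<'E'
from h import *; from roi import roi
S,Ks,Es=cam("side");T,Kt,Et=cam("top")
print(proj(Ks,Es,[[472.2,-300.7,126],[472.2,-300.7,100],[472.2,-300.7,83]]))
print(proj(Kt,Et,[[472.2,-300.7,126],[472.2,-300.7,100],[472.2,-300.7,83]]))
# cork mask
for n,I,b in(("s",S,(290,105,30,30)),("t",T,(372,206,26,26))):
    m=roi((I[...,2].astype(int)-I[...,0])>38,*b);y,x=np.nonzero(m);print(n,x.min(),x.max(),y.min(),y.max(),x.mean(),y.mean())
    print(m[b[1]:b[1]+b[3],b[0]:b[0]+b[2]].astype(int)[:,::1].sum(1))
# side: lid upper edge by ellipse fit of the lid's far contour
m=roi(S.min(2)>115,276,105,60,70)
# probe top corners
m=roi(T.min(2)>150,225,155,35,30);c=cont(m);r=cv2.minAreaRect(c);print("probe top face",r); print(cv2.boxPoints(r))
print(onz(Kt,Et,cv2.boxPoints(r),156), onz(Kt,Et,[r[0]],156))
m=roi(S.min(2)>140,215,165,30,40);c=cont(m);print(cv2.approxPolyDP(c,1.2,True)[:,0])
g=roi((S[...,1].astype(int)-S[...,2])>25,215,165,30,40);c=cont(g);print("disp",cv2.minAreaRect(c))
print("stand top plate")
E
python3 - <<'E'
import cv2,numpy as np
s=cv2.imread("pics/side0.png");t=cv2.imread("pics/top0.png")
def z(im,x,y,w,h,f=16): return cv2.resize(im[y:y+h,x:x+w],None,fx=f,fy=f,interpolation=cv2.INTER_NEAREST)
cv2.imwrite("pics/z4.png",np.hstack([z(s,218,166,24,36),z(t,230,158,24,36)]))
E
```

```text
[[303.55 114.99]
 [302.51 123.43]
 [301.84 128.8 ]]
[[390.01 218.44]
 [385.72 218.75]
 [383.06 218.94]]
s 298 309 117 126 303.51724137931035 121.45977011494253
[ 0  0  0  0  0  0  0  0  0  0  0  0  3 10 11 10 10 10 11 10  8  4  0  0
  0  0  0  0  0  0]
t 381 385 214 223 382.6875 218.5
[0 0 0 0 0 0 0 0 3 3 4 3 3 3 3 4 3 3 0 0 0 0 0 0 0 0]
probe top face ((241.91180419921875, 169.3529510498047), (15.522278785705566, 9.45888900756836), 14.03624439239502)
[[233.24 172.06]
 [235.53 162.88]
 [250.59 166.65]
 [248.29 175.82]]
[[560.59  37.34 156.  ]
 [580.23  33.09 156.  ]
 [572.93   1.16 156.  ]
 [553.33   5.49 156.  ]] [[566.76  19.26 156.  ]]
[[230 169]
 [221 178]
 [222 194]
 [230 197]
 [230 181]
 [237 173]
 [236 171]
 [235 172]]
disp ((234.30325317382812, 181.3360595703125), (3.7130696773529053, 11.651357650756836), 39.80556869506836)
stand top plate
```

View pics/z4.png

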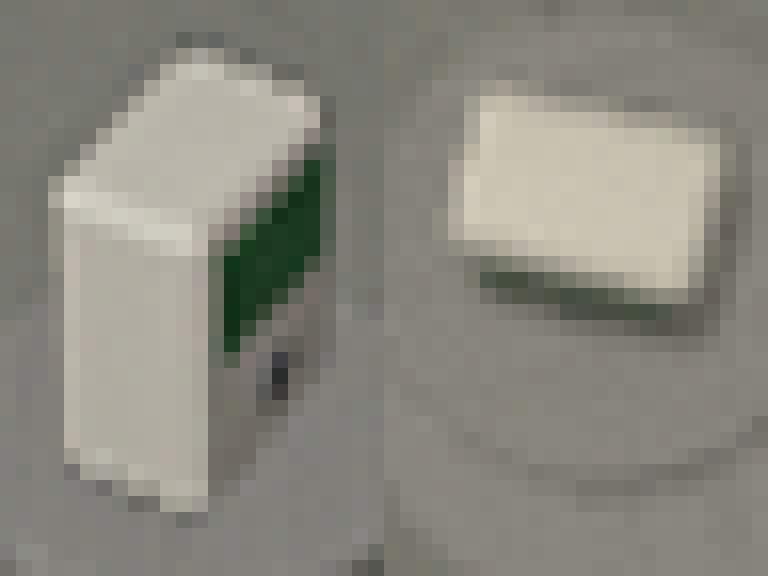

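```bash
python3 - <<'E'
from h import *; from roi import roi
S,Ks,Es=cam("side");T,Kt,Et=cam("top")
sp=[(221.1,177.1),(230.3,180.5),(237.8,171.8),(229.4,168.5)]
tp=[(235.5,162.8),(233.6,172.5),(248.9,176.3),(250.5,165.6)]
P=[]
for a,b in zip(sp,tp):
    p,g=tri((Ks,Es),a,(Kt,Et),b);P.append(p);print(p,g)
P=np.array(P);c=P.mean(0);print("c",c);e=(P[0]+P[1]-P[2]-P[3])[:2];print("yaw of y axis",np.arctan2(e[1],e[0]),"probe yaw",np.arctan2(e[1],e[0])-np.pi/2)
Q=onz(Kt,Et,tp,156);print("top@156",Q.mean(0));Q=onz(Ks,Es,sp,156);print("side@156",Q.mean(0))
# stopper: cork top rim in side & top ; triangulate axis of head centre using silhouette
print(tri((Ks,Es),(303.8,119.5),(Kt,Et),(388,218.5)))
# lid in side: fit circle to far lid edge (upper half contour) on z=83
m=roi(S.min(2)>128,276,112,60,60);k=cont(m)[:,0];u=k[(k[:,1]<131)&~((k[:,0]>294)&(k[:,0]<314))]
r=circ(onz(Ks,Es,u,83));print("lid side",r[0],r[1],r[2].max(),len(u))
# stand plate / base edges in the top view
g=cv2.Canny(T,30,60);cv2.imwrite("pics/can.png",cv2.resize(g[150:205,215:275],None,fx=8,fy=8,interpolation=0))
E
```

```text
[579.29  32.92 156.24] 2.1619093912986367
[558.49  36.32 155.61] 2.50527423964942
[552.19   4.15 154.47] 0.7678022971378813
[573.28   1.03 155.83] 3.828749855617888
c [565.81  18.61 155.53]
yaw of y axis 1.3809408979884863 probe yaw -0.18985542880641026
top@156 [566.9   18.83 156.  ]
side@156 [564.44  19.13 156.  ]
(array([ 471.35, -301.64,  111.91]), np.float64(2.2495824382262057))
lid side [ 470.01 -299.95] 57.98063153426668 3.840584430309171 33
```

View pics/can.png

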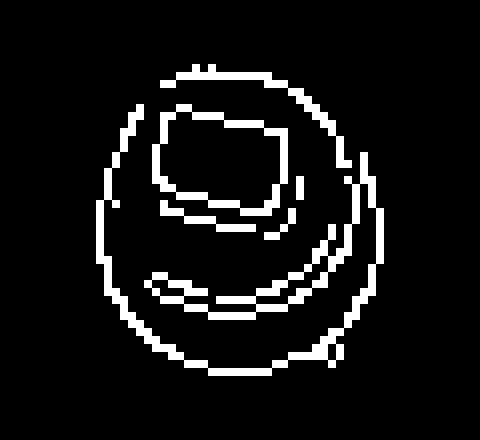

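```bash
cat >> h.py <<'E'
from scipy.spatial.transform import Rotation as Ro
def inc(xyz,yaw=None):
    o=get_obs();R=Ro.from_euler('xyz',o["tcp_rot"])
    d=R.inv().apply(np.array(xyz)-o["tool_pos"])
    rv=np.zeros(3)
    y=o["tcp_rot"][2] if yaw is None else yaw
    rv=(R.inv()*Ro.from_euler('xyz',[np.pi,0,y])).as_rotvec()
    print("t",o["time"],"pos",o["tool_pos"],"rot",o["tcp_rot"],"grip",o["grip_width"],"F",o["contact_force"]);print("-> turn",np.round(rv,4),"shift",np.round(d,1))
E
python3 - <<'E'
from h import *
S,Ks,Es=cam("side");T,Kt,Et=cam("top")
print("mill cap",onz(Kt,Et,[(317,219)],142),"jar cap",onz(Kt,Et,[(189,211)],90),"bulb",onz(Kt,Et,[(259,230)],40))
inc((471,-300.5,200),0.339)
E
```

```text
mill cap [[ 466.78 -141.39  142.  ]] jar cap [[479.4  139.58  90.  ]] bulb [[440.2  -20.13  40.  ]]
t 0.5 pos [ 174.52 -495.15  248.72] rot [ 3.14 -0.    0.34] grip 92.02641173991611 F [ 0.02  0.6  -0.24]
-> turn [ 0. -0. -0.] shift [344.3 -85.1  48.7]
```

Emit:
{"name": "step_arm", "arguments": {"increments": "0 0 0 30 -7 0 1; 0 0 0 80 -20 8 1; 0 0 0 130 -32 16 1; 0 0 0 180 -44 25 1; 0 0 0 230 -57 33 1; 0 0 0 280 -69 40 1; 0 0 0 320 -79 46 1; 0 0 0 344.3 -85.1 48.7 1; 0 0 0 344.3 -85.1 48.7 1; 0 0 0 344.3 -85.1 48.7 1; 0 0 0 344.3 -85.1 48.7 1"}}

```text
time: 1.88
tool_pos: [470.2, -301.2, 200.3]
tcp_rot: [3.141, 0.0, 0.337]
contact_force: [0.1, 0.0, -0.4]
grip_width: 91.5
```

```bash
python3 - <<'E'
from h import *
S,Ks,Es=cam("side");T,Kt,Et=cam("top")
def z(im,x,y,w,h,f=5): return cv2.resize(im[y:y+h,x:x+w],None,fx=f,fy=f,interpolation=cv2.INTER_NEAREST)
cv2.imwrite("pics/a1.png",np.hstack([z(S,260,60,80,100),z(T,350,170,80,100)]))
inc((471,-300.5,126))
R=Ro.from_euler('xyz',get_obs()["tcp_rot"])
tip=get_obs()["tool_pos"]+R.apply([0,0,22]);print(proj(Ks,Es,[tip+R.apply([0,46,0]),tip-R.apply([0,46,0])]),proj(Kt,Et,[tip+R.apply([0,46,0]),tip-R.apply([0,46,0])]))
E
```

```text
t 1.975 pos [ 470.35 -301.19  200.26] rot [ 3.14 -0.    0.34] grip 91.89228022277646 F [-0.45  0.79 -0.72]
-> turn [ 0. -0. -0.] shift [ 0.8 -0.5 74.3]
[[304.02  88.18]
 [309.15 106.9 ]] [[421.41 211.6 ]
 [378.17 225.78]]
```

View pics/a1.png

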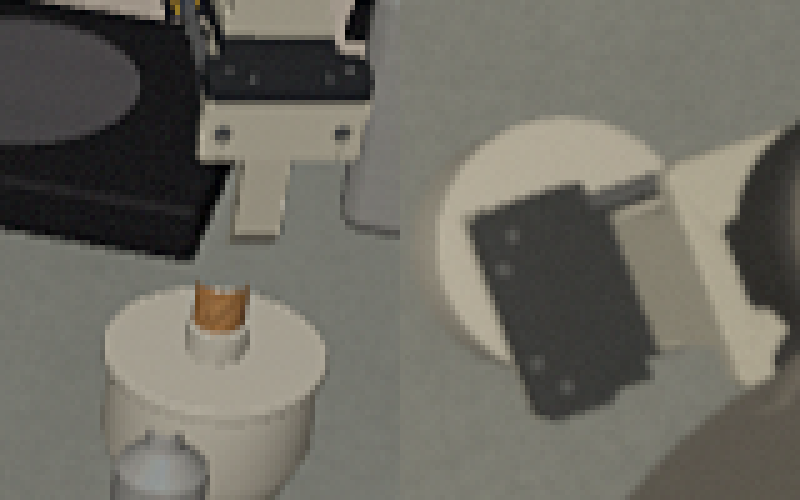

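Emit:
{"name": "step_arm", "arguments": {"increments": "0 0 0 0.8 -0.5 15 1; 0 0 0 0.8 -0.5 35 1; 0 0 0 0.8 -0.5 55 1; 0 0 0 0.8 -0.5 68 1; 0 0 0 0.8 -0.5 73.5 1; 0 0 0 0.8 -0.5 73.5 1; 0 0 0 0.8 -0.5 73.5 1"}}

```text
time: 2.85
tool_pos: [471.9, -300.0, 127.1]
tcp_rot: [3.14, -0.001, 0.339]
contact_force: [-0.3, -0.6, 0.7]
grip_width: 91.7
```

```bash
python3 - <<'E'
from h import *
S,Ks,Es=cam("side")
def z(im,x,y,w,h,f=10): return cv2.resize(im[y:y+h,x:x+w],None,fx=f,fy=f,interpolation=cv2.INTER_NEAREST)
cv2.imwrite("pics/a2.png",z(S,270,80,70,60))
inc((471,-300.5,126))
E
```

```text
t 2.9 pos [ 471.86 -300.01  127.2 ] rot [ 3.14 -0.    0.34] grip 91.7505578382765 F [-0.74  0.   -0.05]
-> turn [ 0. -0. -0.] shift [-1.   0.2  1.2]
```

View pics/a2.png

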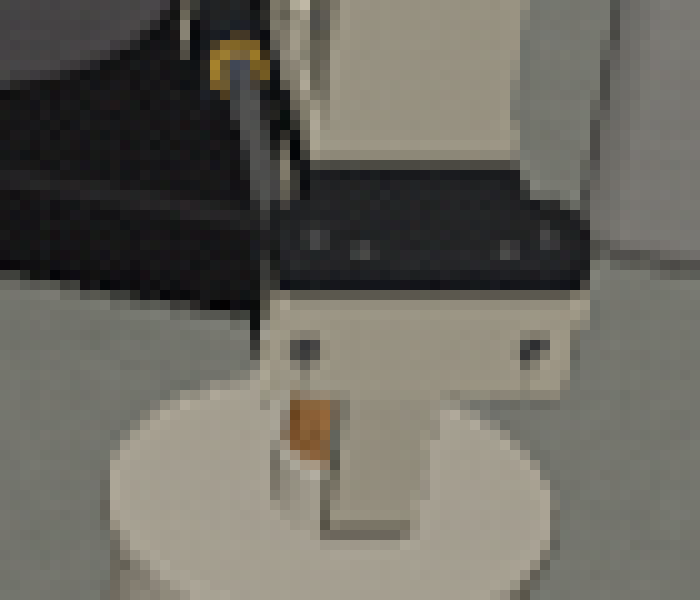

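```bash
python3 - <<'E'
from h import *
S,Ks,Es=cam("side")
o=get_obs();R=Ro.from_euler('xyz',o["tcp_rot"])
for w in(46,55,65): print(proj(Ks,Es,o["tool_pos"]+R.apply([0,-w,22])))
E
```

```text
[[305.22 131.96]]
[[305.71 133.99]]
[[306.27 136.28]]
```

Emit:
{"name": "step_arm", "arguments": {"increments": "0 0 0 0 0 0.5 0.2; 0 0 0 0 0 0.5 -0.2; 0 0 0 0 0 0.5 -0.5; 0 0 0 0 0 0.5 -1; 0 0 0 0 0 0.5 -1; 0 0 0 0 0 0.5 -1; 0 0 0 0 0 0.5 -1; 0 0 0 0 0 0.5 -1"}}

```text
time: 3.95
tool_pos: [472.1, -300.6, 126.4]
tcp_rot: [3.139, -0.001, 0.339]
contact_force: [1.1, -4.3, 0.5]
grip_width: 27.1
```

Emit:
{"name": "step_arm", "arguments": {"increments": "0 0 0 0 0 -2 -1; 0 0 0 0 0 -6 -1; 0 0 0 0 0 -12 -1; 0 0 0 0 0 -20 -1; 0 0 0 0 0 -40 -1; 0 0 0 0 0 -70 -1; 0 0 0 0 0 -95 -1; 0 0 0 0 0 -105 -1; 0 0 0 0 0 -105 -1; 0 0 0 0 0 -105 -1"}}

```text
time: 5.2
tool_pos: [471.0, -299.2, 229.9]
tcp_rot: [-3.139, 0.001, 0.339]
contact_force: [-0.2, -0.4, -0.6]
grip_width: 27.1
```

```bash
python3 - <<'E'
from h import *; from roi import roi
S,Ks,Es=cam("side");T,Kt,Et=cam("top")
def z(im,x,y,w,h,f=8): return cv2.resize(im[y:y+h,x:x+w],None,fx=f,fy=f,interpolation=cv2.INTER_NEAREST)
cv2.imwrite("pics/a3.png",z(S,265,60,80,75))
inc((525,329,230))
E
```

```text
t 5.3 pos [ 471.15 -299.38  229.92] rot [-3.14  0.    0.34] grip 27.30037222215128 F [ 0.57 -1.36 -0.83]
-> turn [-0.  0. -0.] shift [ 259.6 -574.8    0.7]
```

View pics/a3.png

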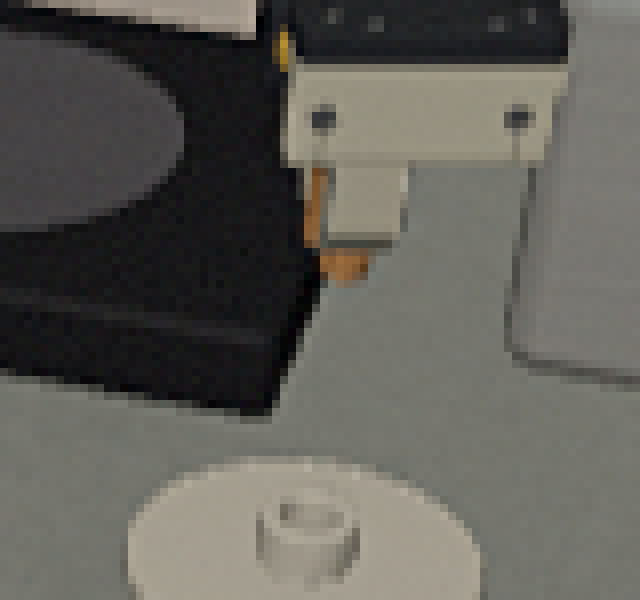

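Emit:
{"name": "step_arm", "arguments": {"increments": "0 0 -0.05 13 -29 0.7 -1; 0 0 -0.13 32 -71 0.7 -1; 0 0 -0.22 55 -121 0.7 -1; 0 0 -0.31 78 -171 0.7 -1; 0 0 -0.4 101 -221 0.7 -1; 0 0 -0.5 124 -272 0.7 -1; 0 0 -0.6 147 -323 0.7 -1; 0 0 -0.7 170 -374 0.7 -1; 0 0 -0.8 193 -425 0.7 -1; 0 0 -0.9 216 -476 0.7 -1; 0 0 -0.98 237 -523 0.7 -1; 0 0 -1.03 252 -556 0.7 -1; 0 0 -1.042 259.6 -574.8 0.7 -1; 0 0 -1.042 259.6 -574.8 0.7 -1; 0 0 -1.042 259.6 -574.8 0.7 -1; 0 0 -1.042 259.6 -574.8 0.7 -1"}}

```text
time: 7.3
tool_pos: [525.6, 327.3, 230.5]
tcp_rot: [3.141, 0.0, 1.379]
contact_force: [0.5, 0.6, 0.2]
grip_width: 27.3
```

```bash
python3 - <<'E'
from h import *; from roi import roi
S,Ks,Es=cam("side");T,Kt,Et=cam("top")
def z(im,x,y,w,h,f=4): return cv2.resize(im[y:y+h,x:x+w],None,fx=f,fy=f,interpolation=cv2.INTER_NEAREST)
cv2.imwrite("pics/a4.png",z(S,130,230,140,150))
# bore/neck now visible in top view
cv2.imwrite("pics/a5.png",z(T,368,203,32,32,16))
inc((525,329,45.5),1.381)
E
```

```text
t 7.4 pos [525.62 327.65 230.57] rot [3.14 0.   1.38] grip 27.325348300087793 F [-0.44  0.19 -0.51]
-> turn [ 0.  0. -0.] shift [  1.2  -0.9 185.1]
```

View pics/a4.png

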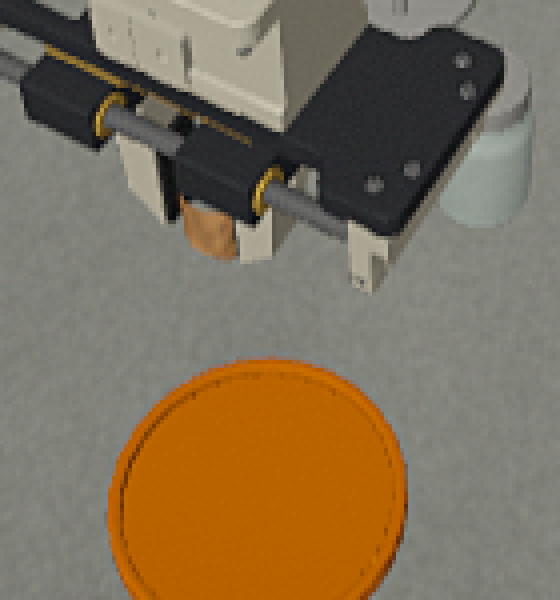

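View pics/a5.png

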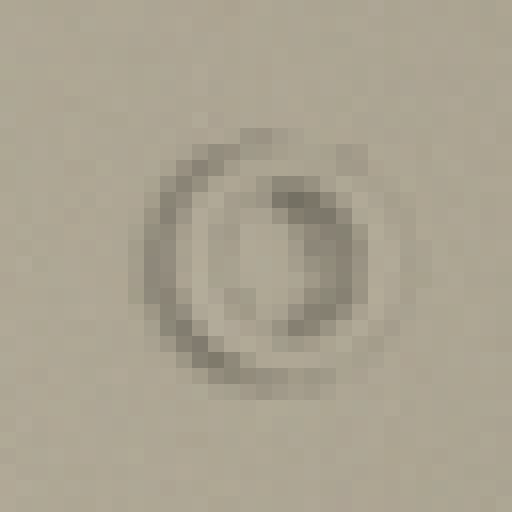

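Emit:
{"name": "step_arm", "arguments": {"increments": "0 0 0 1.2 -0.9 20 -1; 0 0 0 1.2 -0.9 55 -1; 0 0 0 1.2 -0.9 95 -1; 0 0 0 1.2 -0.9 130 -1; 0 0 0 1.2 -0.9 158 -1; 0 0 0 1.2 -0.9 174 -1; 0 0 0 1.2 -0.9 180 -1; 0 0 0 1.2 -0.9 183 -1; 0 0 0 1.2 -0.9 185 -1; 0 0 0 1.2 -0.9 185 -1; 0 0 0 1.2 -0.9 185 -1"}}

```text
time: 8.78
tool_pos: [524.9, 330.1, 45.8]
tcp_rot: [3.141, -0.0, 1.381]
contact_force: [0.6, 0.4, 0.4]
grip_width: 27.4
```

```bash
python3 - <<'E'
from h import *; from roi import roi
S,Ks,Es=cam("side")
def z(im,x,y,w,h,f=4): return cv2.resize(im[y:y+h,x:x+w],None,fx=f,fy=f,interpolation=cv2.INTER_NEAREST)
cv2.imwrite("pics/a6.png",z(S,130,274,110,110,5))
inc((525,329,45.5),1.381)
E
```

```text
t 8.825 pos [524.88 330.11  45.67] rot [ 3.14 -0.    1.38] grip 26.90118319518349 F [-0.78 -0.77 -0.8 ]
-> turn [ 0. -0. -0.] shift [-1.1  0.3  0.2]
```

View pics/a6.png

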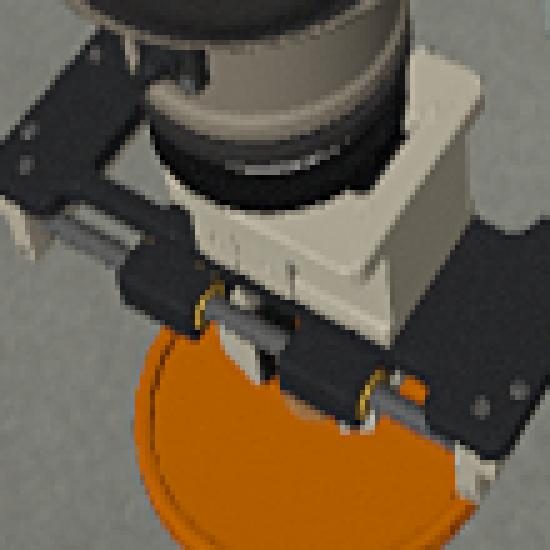

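Emit:
{"name": "step_arm", "arguments": {"increments": "0 0 0 0 0 0.8 -1; 0 0 0 0 0 1.5 -1; 0 0 0 0 0 2 -1; 0 0 0 0 0 2 -1"}}

```text
time: 9.32
tool_pos: [524.8, 330.1, 44.1]
tcp_rot: [3.141, -0.0, 1.381]
contact_force: [-1.0, -0.7, 6.5]
grip_width: 27.3
```

Emit:
{"name": "step_arm", "arguments": {"increments": "0 0 0 0 0 -0.5 -0.4; 0 0 0 0 0 -0.5 -0.3; 0 0 0 0 0 -0.5 -0.15; 0 0 0 0 0 -0.5 0.2; 0 0 0 0 0 -0.5 0.5; 0 0 0 0 0 -10 0.5; 0 0 0 0 0 -35 0.5; 0 0 0 0 0 -75 0.5; 0 0 0 0 0 -120 0.5; 0 0 0 0 0 -165 0.5; 0 0 0 0 0 -190 0.8; 0 0 0 0 0 -200 0.8; 0 0 0 0 0 -200 0.8"}}

```text
time: 10.95
tool_pos: [524.6, 330.0, 243.4]
tcp_rot: [3.141, -0.0, 1.381]
contact_force: [-0.5, -0.1, -0.1]
grip_width: 82.5
```

```bash
python3 - <<'E'
from h import *; from roi import roi
S,Ks,Es=cam("side");T,Kt,Et=cam("top")
def z(im,x,y,w,h,f=4): return cv2.resize(im[y:y+h,x:x+w],None,fx=f,fy=f,interpolation=cv2.INTER_NEAREST)
cv2.imwrite("pics/a7.png",np.hstack([z(S,130,274,100,110,4),z(T,70,140,100,110)]))
inc((566.9,18.9,230),1.381)
E
```

```text
t 11.05 pos [524.18 329.77 241.86] rot [-3.14  0.    1.38] grip 82.58182304962216 F [ 0.63  0.37 -0.57]
-> turn [-0.  0. -0.] shift [-297.2  100.7   12.1]
```

View pics/a7.png

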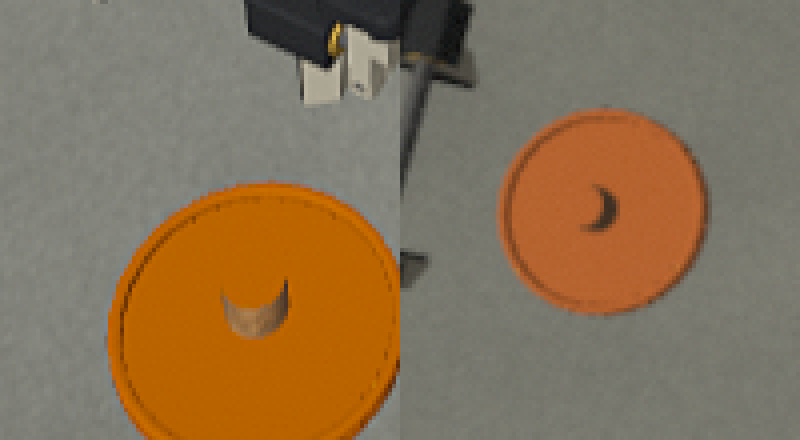

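The stopper stands in the middle of the trivet. Next is the probe.

Emit:
{"name": "step_arm", "arguments": {"increments": "0 0 0 -25 8 3 1; 0 0 0 -70 24 6 1; 0 0 0 -120 41 9 1; 0 0 0 -170 58 12 1; 0 0 0 -220 75 12 1; 0 0 0 -262 89 12 1; 0 0 0 -288 98 12 1; 0 0 0 -297.2 100.7 12 1; 0 0 0 -297.2 100.7 12 1; 0 0 0 -297.2 100.7 12 1; 0 0 0 -297.2 100.7 12 1"}}

```text
time: 12.42
tool_pos: [567.3, 20.3, 231.3]
tcp_rot: [-3.141, -0.0, 1.382]
contact_force: [-0.0, -0.6, 0.4]
grip_width: 91.9
```

```bash
python3 - <<'E'
from h import *; from roi import roi
S,Ks,Es=cam("side");T,Kt,Et=cam("top")
def z(im,x,y,w,h,f=4): return cv2.resize(im[y:y+h,x:x+w],None,fx=f,fy=f,interpolation=cv2.INTER_NEAREST)
cv2.imwrite("pics/a8.png",np.hstack([z(S,180,110,100,110,4),z(T,200,110,100,110)]))
inc((566.9,18.9,134),1.381)
E
```

```text
t 12.525 pos [567.39  19.95 231.34] rot [3.14 0.   1.38] grip 91.79752945558833 F [1.45 0.25 0.76]
-> turn [0. 0. 0.] shift [-1.1 -0.3 97.3]
```

View pics/a8.png

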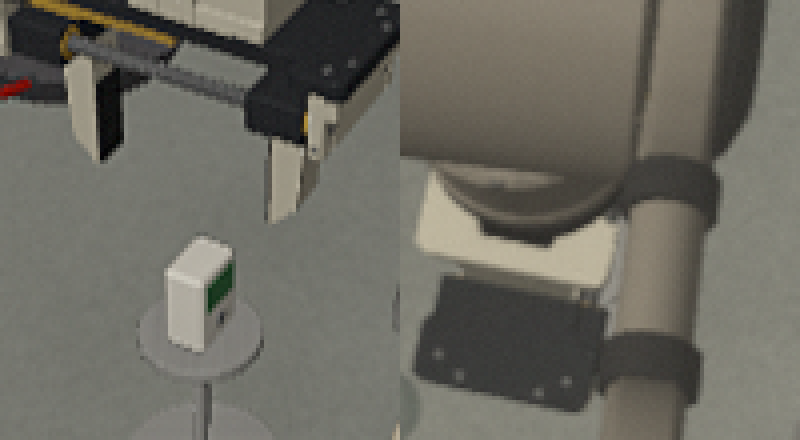

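Emit:
{"name": "step_arm", "arguments": {"increments": "0 0 0 -1 -0.3 12 1; 0 0 0 -1 -0.3 30 1; 0 0 0 -1 -0.3 50 1; 0 0 0 -1 -0.3 70 1; 0 0 0 -1 -0.3 85 1; 0 0 0 -1 -0.3 93 1; 0 0 0 -1 -0.3 96 1; 0 0 0 -1 -0.3 96 1; 0 0 0 -1 -0.3 96 1"}}

```text
time: 13.65
tool_pos: [567.3, 18.2, 135.9]
tcp_rot: [3.14, -0.0, 1.381]
contact_force: [1.0, 0.4, -0.3]
grip_width: 92.0
```

```bash
python3 - <<'E'
from h import *; from roi import roi
S,Ks,Es=cam("side")
def z(im,x,y,w,h,f=4): return cv2.resize(im[y:y+h,x:x+w],None,fx=f,fy=f,interpolation=cv2.INTER_NEAREST)
cv2.imwrite("pics/a9.png",z(S,190,150,80,75,8))
inc((566.9,18.9,135),1.381)
E
```

```text
t 13.7 pos [567.29  18.17 135.88] rot [3.14 0.   1.38] grip 92.00568826571713 F [-0.38 -0.04  0.64]
-> turn [ 0.  0. -0.] shift [ 0.6 -0.5  0.9]
```

View pics/a9.png

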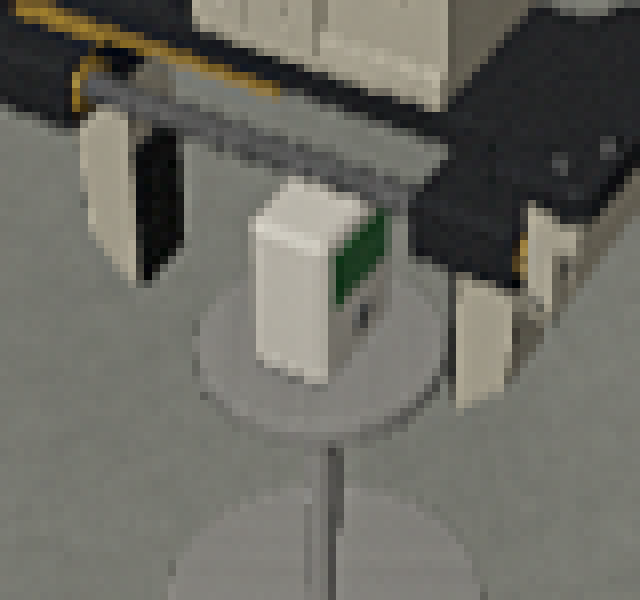

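Straddled cleanly, so I'll close slowly.

Emit:
{"name": "step_arm", "arguments": {"increments": "0 0 0 0 0 0.5 0.3; 0 0 0 0 0 0.5 0; 0 0 0 0 0 0.5 -0.2; 0 0 0 0 0 0.5 -0.35; 0 0 0 0 0 0.5 -0.45; 0 0 0 0 0 0.5 -0.6; 0 0 0 0 0 0.5 -1; 0 0 0 0 0 0.5 -1; 0 0 0 0 0 0.5 -1; 0 0 0 0 0 0.5 -1"}}

```text
time: 14.95
tool_pos: [567.0, 18.2, 134.8]
tcp_rot: [3.142, 0.0, 1.381]
contact_force: [0.4, -0.2, -0.1]
grip_width: 23.6
```

Emit:
{"name": "step_arm", "arguments": {"increments": "0 0 0 0 0 -2 -1; 0 0 0 0 0 -8 -1; 0 0 0 0 0 -18 -1; 0 0 0 0 0 -32 -1; 0 0 0 0 0 -50 -1; 0 0 0 0 0 -70 -1; 0 0 0 0 0 -92 -1; 0 0 0 0 0 -115 -1; 0 0 0 0 0 -135 -1; 0 0 0 0 0 -148 -1; 0 0 0 0 0 -155 -1; 0 0 0 0 0 -155 -1; 0 0 0 0 0 -155 -1"}}

```text
time: 16.58
tool_pos: [566.7, 18.3, 289.0]
tcp_rot: [-3.14, 0.0, 1.381]
contact_force: [1.0, 0.5, -0.3]
grip_width: 24.0
```

```bash
python3 - <<'E'
from h import *; from roi import roi
S,Ks,Es=cam("side");T,Kt,Et=cam("top")
def z(im,x,y,w,h,f=4): return cv2.resize(im[y:y+h,x:x+w],None,fx=f,fy=f,interpolation=cv2.INTER_NEAREST)
cv2.imwrite("pics/b1.png",z(S,185,60,90,120,5))
cv2.imwrite("pics/b1t.png",T)
o=get_obs();p=o["tool_pos"]
print(proj(Ks,Es,[p-[0,0,119],p-[0,0,69],p]))
inc((472.2,-300.6,290),1.381)
E
```

```text
[[228.69 168.66]
 [228.39 148.94]
 [227.94 118.99]]
t 16.675 pos [566.73  18.25 289.04] rot [-3.14  0.    1.38] grip 24.27737869413494 F [-0.6  -0.71 -0.52]
-> turn [-0.  0. -0.] shift [-331.   -32.6   -0.8]
```

View pics/b1.png

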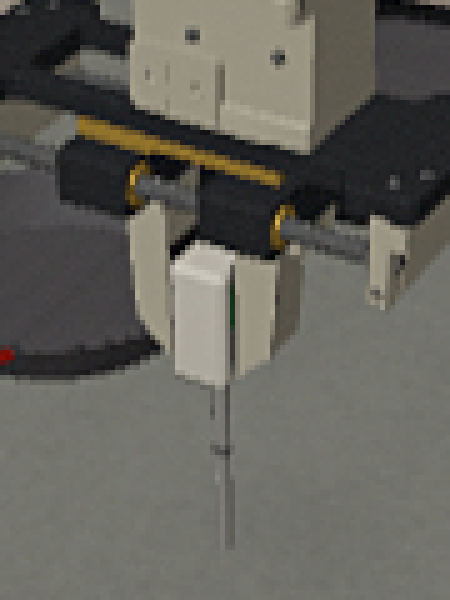

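Emit:
{"name": "step_arm", "arguments": {"increments": "0 0 0 -20 -2 0 -1; 0 0 0 -50 -5 0 -1; 0 0 0 -90 -9 0 -1; 0 0 0 -132 -13 0 -1; 0 0 0 -174 -17 0 -1; 0 0 0 -216 -21 0 -1; 0 0 0 -256 -25 0 -1; 0 0 0 -292 -29 0 -1; 0 0 0 -318 -31 0 -1; 0 0 0 -331 -32.6 0 -1; 0 0 0 -331 -32.6 0 -1; 0 0 0 -331 -32.6 0 -1; 0 0 0 -331 -32.6 0 -1; 0 0 0 -331 -32.6 0 -1"}}

```text
time: 18.42
tool_pos: [472.7, -300.0, 289.9]
tcp_rot: [3.141, 0.0, 1.382]
contact_force: [-0.1, -0.2, -1.1]
grip_width: 23.8
```

```bash
cat > shot.py <<'E'
import sys
from h import *
S,Ks,Es=cam("side");n=sys.argv[1];np.save(f"pics/{n}.npy",S)
o=get_obs();p=o["tool_pos"];np.save(f"pics/{n}_p.npy",np.r_[p,o["tcp_rot"]])
q=proj(Ks,Es,[p-[0,0,119],p-[0,0,69],p-[0,0,29]]);print(q)
x0,y0=int(q[0,0])-25,int(q[2,1])-25
c=S[y0:y0+80,x0:x0+50];print("crop",x0,y0)
cv2.imwrite(f"pics/{n}.png",cv2.resize(c,None,fx=8,fy=7.5,interpolation=cv2.INTER_NEAREST))
inc((472.2,-300.6,290))
E
python3 shot.py c1
```

```text
[[305.19  99.85]
 [307.4   81.88]
 [309.27  66.67]]
crop 280 41
t 18.475 pos [ 472.68 -300.15  289.93] rot [3.14 0.   1.38] grip 23.80548662124013 F [ 0.4   0.56 -1.77]
-> turn [0. 0. 0.] shift [-0.5 -0.4 -0.1]
```

View pics/c1.png

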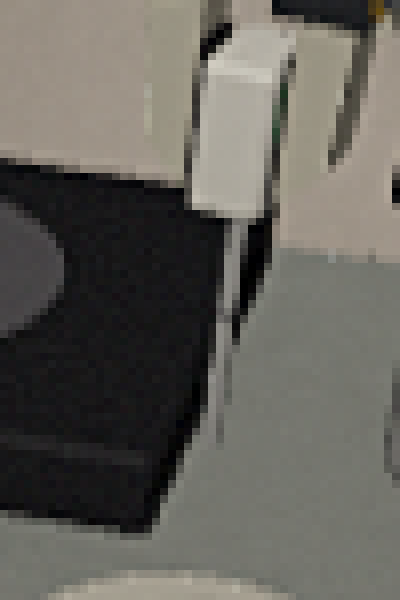

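Emit:
{"name": "step_arm", "arguments": {"increments": "0 0 0.1 0 0 0 -1; 0 0 0.26 -0.5 -0.4 0 -1; 0 0 0.44 -0.5 -0.4 0 -1; 0 0 0.62 -0.5 -0.4 0 -1; 0 0 0.8 -0.5 -0.4 0 -1; 0 0 0.98 -0.5 -0.4 0 -1; 0 0 1.16 -0.5 -0.4 0 -1; 0 0 1.34 -0.5 -0.4 0 -1; 0 0 1.49 -0.5 -0.4 0 -1; 0 0 1.571 -0.5 -0.4 0 -1; 0 0 1.571 -0.5 -0.4 0 -1; 0 0 1.571 -0.5 -0.4 0 -1; 0 0 1.571 -0.5 -0.4 0 -1"}}

```text
time: 20.1
tool_pos: [472.0, -301.0, 289.8]
tcp_rot: [3.142, -0.0, -0.189]
contact_force: [0.9, 0.5, -1.1]
grip_width: 23.9
```

```bash
python3 shot.py c2
```

```text
[[305.54  99.76]
 [307.76  81.81]
 [309.64  66.6 ]]
crop 280 41
t 20.15 pos [ 471.95 -301.05  289.81] rot [ 3.14  0.   -0.19] grip 23.796911797818726 F [-0.65  0.05 -0.94]
-> turn [0. 0. 0.] shift [ 0.2 -0.5 -0.2]
```

View pics/c2.png

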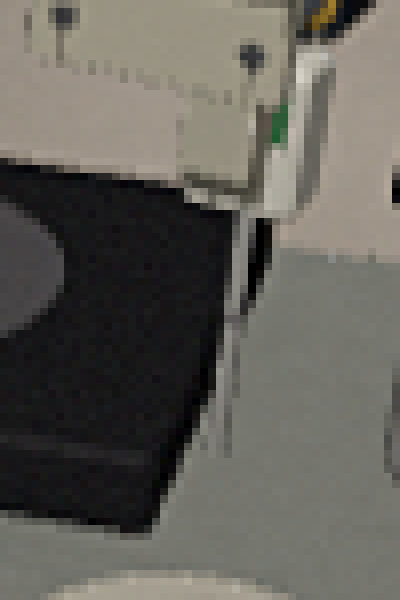

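Emit:
{"name": "step_arm", "arguments": {"increments": "0 0 -0.1 0 0 0 -1; 0 0 -0.26 0 0 0 -1; 0 0 -0.44 0 0 0 -1; 0 0 -0.62 0 0 0 -1; 0 0 -0.8 0 0 0 -1; 0 0 -0.98 0 0 0 -1; 0 0 -1.16 0 0 0 -1; 0 0 -1.34 0 0 0 -1; 0 0 -1.52 0 0 0 -1; 0 0 -1.7 0 0 0 -1; 0 0 -1.88 0 0 0 -1; 0 0 -2.06 0 0 0 -1; 0 0 -2.24 0 0 0 -1; 0 0 -2.42 0 0 0 -1; 0 0 -2.6 0 0 0 -1; 0 0 -2.78 0 0 0 -1; 0 0 -2.95 0 0 0 -1; 0 0 -3.08 0 0 0 -1; 0 0 -3.12 0 0 0 -1; 0 0 -3.12 0 0 0 -1"}}

```text
time: 22.65
tool_pos: [472.0, -301.1, 289.8]
tcp_rot: [-3.142, 0.0, 2.93]
contact_force: [0.2, 0.6, 0.0]
grip_width: 24.0
```

```bash
python3 shot.py c3
```

```text
[[305.54  99.75]
 [307.76  81.8 ]
 [309.63  66.58]]
crop 280 41
t 22.7 pos [ 471.97 -301.07  289.83] rot [-3.14  0.    2.93] grip 23.78242080078922 F [-0.73  0.2  -0.25]
-> turn [-0.  0. -0.] shift [-0.1  0.5 -0.2]
```

View pics/c3.png

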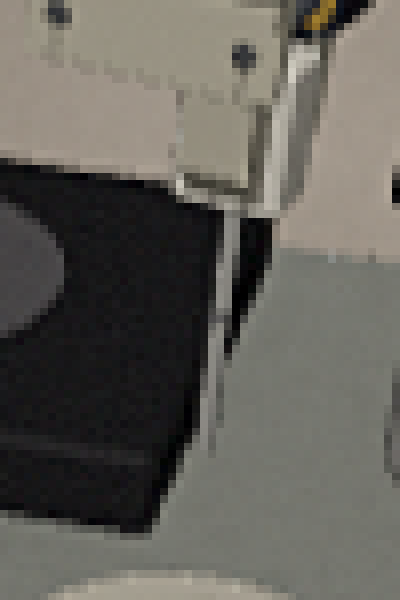

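```bash
python3 - <<'E'
from h import *
S=np.load("pics/c3.npy")
x0,y0=288,108
c=S[y0:y0+32,x0:x0+32];c=cv2.resize(c,None,fx=18,fy=18,interpolation=cv2.INTER_CUBIC);c=cv2.convertScaleAbs(c,alpha=2.2,beta=-170)
cv2.imwrite("pics/n1.png",c)
# sub-pixel stem: per row print local profile for three shots
for n in("c1","c2","c3"):
    G=np.load(f"pics/{n}.npy").astype(int).mean(2)
    print(n)
    for r in range(94,104): print(r,G[r,300:314].astype(int))
E
```

```text
c1
94 [ 21  27  22  10   1  30 135 113  98 117 115 112 115 114]
95 [ 29  24  16  11   7  59 132 110 114 115 116 114 116 113]
96 [ 24  21  13   1  14  98 128 101 114 115 115 114 114 113]
97 [ 24  18   4   7  25 115 125  93 118 116 115 115 115 116]
98 [ 17  18   8  10  74 116 123  88 118 116 115 116 115 115]
99 [ 20   8   5  27 114 121 120  94 116 116 116 116 114 115]
100 [ 20   6   4  74 123 121 116 108 116 116 114 115 115 115]
101 [ 17   2  28 117 121 115 116 115 115 114 115 115 115 115]
102 [  4   4  57 128 118 116 114 114 115 115 115 114 115 115]
103 [  8  12  86 122 117 115 114 115 113 115 116 114 113 114]
c2
94 [ 20  22  19  11   2  22 101 128 107 115 115 115 113 116]
95 [ 23  19  19   7  13  73 109 125  97 115 116 115 114 114]
96 [ 27  23  15   7  19 117 108 125  88 117 116 115 115 116]
97 [ 28  21  10   0  30 130 113 120  85 118 116 115 115 114]
98 [ 19  14   6   6  74 128 119 118  92 118 117 116 115 114]
99 [ 22   9   3  25 113 108 123 114  98 117 116 117 116 115]
100 [ 12   6   9  75 124  98 123 111  91 117 117 116 115 114]
101 [ 10   1  30 115 119 114 122 112  99 118 115 115 115 116]
102 [  7   6  54 128 118 116 115 115 115 114 114 113 115 117]
103 [  6  10  84 123 117 115 115 113 113 114 115 114 113 116]
c3
94 [ 24  21  20   6  18 136 122  91 116 114 113 113 114 116]
95 [ 24  20  18   0  20 133 118  94 115 115 115 116 113 115]
96 [ 23  19  16   2  25 135 114  85 116 115 115 115 113 115]
97 [ 23  20  11   0  28 135 109  99 117 117 115 115 114 115]
98 [ 22  16  11   7  60 133 104 119 118 115 116 118 115 116]
99 [ 22   9   3  20 100 129  96 119 114 115 116 117 116 116]
100 [ 17   4  12  71 115 127  94 117 115 116 115 115 115 114]
101 [ 13   0  30 115 118 118 103 116 115 116 115 115 116 115]
102 [  2   7  55 127 117 117 115 114 113 115 115 114 114 116]
103 [  5  11  83 123 117 115 113 113 114 114 115 114 114 114]
```

View pics/n1.png

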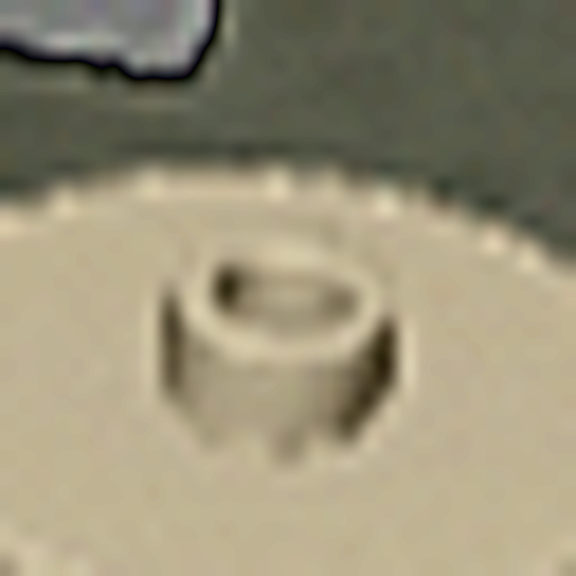

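Emit:
{"name": "step_arm", "arguments": {"increments": "0 0 0.1 0 0.5 0 -1; 0 0 0.26 0 1 4 -1; 0 0 0.44 -0.3 1.8 12 -1; 0 0 0.62 -0.3 1.8 22 -1; 0 0 0.8 -0.3 1.8 32 -1; 0 0 0.98 -0.3 1.8 42 -1; 0 0 1.16 -0.3 1.8 50 -1; 0 0 1.34 -0.3 1.8 54 -1; 0 0 1.49 -0.3 1.8 56 -1; 0 0 1.549 -0.3 1.8 56 -1; 0 0 1.549 -0.3 1.8 56 -1; 0 0 1.549 -0.3 1.8 56 -1; 0 0 1.549 -0.3 1.8 56 -1; 0 0 1.549 -0.3 1.8 56 -1"}}

```text
time: 24.45
tool_pos: [472.6, -299.4, 233.8]
tcp_rot: [3.142, 0.0, 1.381]
contact_force: [-0.3, 0.8, -0.2]
grip_width: 23.8
```

```bash
python3 - <<'E'
from h import *
S,Ks,Es=cam("side");T,Kt,Et=cam("top")
np.save("pics/d1s.npy",S);np.save("pics/d1t.npy",T)
def z(im,x,y,w,h,f): return cv2.convertScaleAbs(cv2.resize(im[y:y+h,x:x+w],None,fx=f,fy=f,interpolation=cv2.INTER_CUBIC),alpha=1.6,beta=-80)
cv2.imwrite("pics/d1.png",np.hstack([z(S,285,85,38,60,10),z(T,365,190,40,60,10)]))
p=get_obs()["tool_pos"];print(proj(Ks,Es,[p-[0,0,119],p-[0,0,69],p-[0,0,29]]),proj(Kt,Et,[p-[0,0,119],p-[0,0,69],p-[0,0,29]]))
inc((472.7,-299.5,234),1.381)
E
```

```text
[[302.84 118.87]
 [304.9  102.1 ]
 [306.64  87.93]] [[387.53 218.37]
 [396.34 217.72]
 [404.29 217.13]]
t 24.55 pos [ 472.62 -299.4   233.86] rot [3.14 0.   1.38] grip 23.623759649224365 F [ 0.53  0.41 -0.84]
-> turn [ 0.  0. -0.] shift [-0.1  0.1 -0.1]
```

View pics/d1.png

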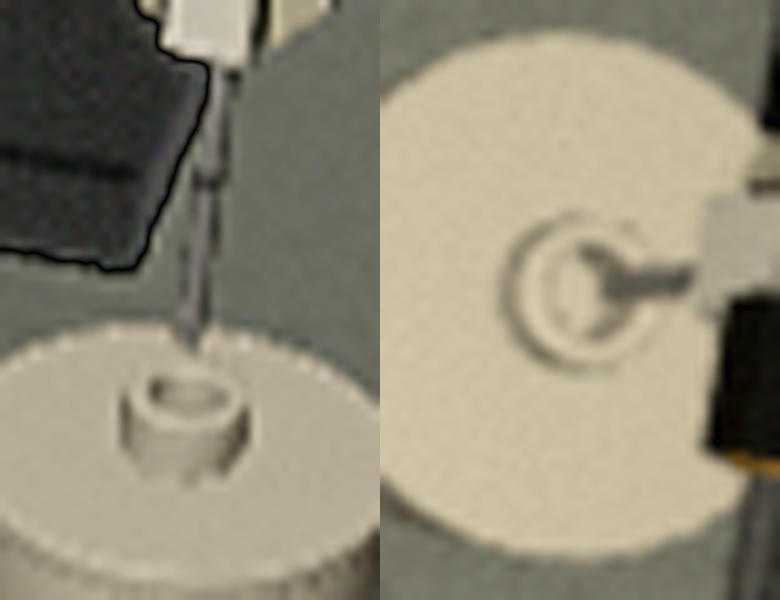

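```bash
python3 - <<'E'
from h import *
T=np.load("pics/d1t.npy").astype(int).mean(2).astype(int);S=np.load("pics/d1s.npy").astype(int).mean(2).astype(int)
print("top cols 374..401")
for r in range(208,230): print(r,T[r,376:398])
print("side cols 294..313")
for r in range(112,135): print(r,S[r,294:313])
E
```

```text
top cols 374..401
208 [165 164 165 165 165 166 166 165 166 164 164 164 164 163 164 166 163 164
 165 164 165 166]
209 [164 165 163 165 165 165 165 164 166 165 164 165 166 164 163 165 165 164
 161 163 163 160]
210 [165 165 164 163 165 166 167 164 163 164 167 164 164 164 165 164 165 162
 164 165 163 153]
211 [165 165 165 165 165 165 161 149 149 156 159 165 164 165 165 164 166 165
 164 163 161 154]
212 [165 165 164 163 151 140 145 151 153 158 160 161 158 150 155 164 163 163
 164 165 160 151]
213 [164 167 159 144 132 138 155 162 163 162 164 164 161 155 155 161 164 165
 166 162 158 151]
214 [167 161 146 132 141 162 164 162 151 134 134 144 158 165 162 158 164 164
 162 164 159 148]
215 [165 155 131 140 162 165 158 153 148 119 110 117 135 157 167 162 158 161
 165 162 158 149]
216 [163 149 129 149 171 163 157 160 160 144 122 119 114 130 148 141 137 140
 139 131 136 148]
217 [158 140 138 158 170 157 156 166 165 163 143 118 106 110 115 113 113 113
 109 103 128 148]
218 [156 136 142 162 169 159 158 168 165 165 151 116 105 103 103 104 103 103
  96 103 135 149]
219 [156 134 140 161 170 161 160 168 
[... 2235 characters left out ...]
47 149 153 163 147 105 160 155
 155]
127 [154 157 157 113 131 138 156 164 164 161 160 158 156 150 115  98 161 156
 156]
128 [155 156 157 116 133 141 145 147 146 151 150 143 138 123 108  93 161 156
 155]
129 [154 156 157 123 134 141 147 149 148 149 144 141 135 121 100 117 160 156
 154]
130 [155 155 156 147 135 144 146 147 147 146 143 137 130 113 107 150 157 155
 155]
131 [154 154 155 156 146 145 145 148 148 146 139 136 126 108 139 159 156 155
 156]
132 [155 153 154 156 155 146 149 151 151 140 135 147 141 132 159 155 155 153
 154]
133 [155 155 155 155 155 155 155 156 156 144 145 157 157 157 156 155 155 155
 153]
134 [154 154 156 154 155 155 154 154 155 155 156 155 155 155 155 155 154 155
 155]
```

Emit:
{"name": "step_arm", "arguments": {"increments": "0 0 0 -0.1 -0.4 2 -1; 0 0 0 -0.1 -0.4 6 -1; 0 0 0 -0.1 -0.4 10 -1; 0 0 0 -0.1 -0.4 15 -1; 0 0 0 -0.1 -0.4 20 -1; 0 0 0 -0.1 -0.4 25 -1; 0 0 0 -0.1 -0.4 28 -1; 0 0 0 -0.1 -0.4 28 -1; 0 0 0 -0.1 -0.4 28 -1"}}

```text
time: 25.68
tool_pos: [472.3, -299.5, 206.0]
tcp_rot: [3.141, 0.0, 1.381]
contact_force: [0.4, -0.1, -0.1]
grip_width: 23.5
```

```bash
cat > fin.py <<'E'
import sys
from h import *
n=sys.argv[1]
S,Ks,Es=cam("side");T,Kt,Et=cam("top")
np.save(f"pics/{n}s.npy",S);np.save(f"pics/{n}t.npy",T)
def z(im,x,y,w,h,f): return cv2.convertScaleAbs(cv2.resize(im[y:y+h,x:x+w],None,fx=f,fy=f,interpolation=cv2.INTER_CUBIC),alpha=1.6,beta=-80)
cv2.imwrite(f"pics/{n}.png",np.hstack([z(S,288,100,30,36,13),z(T,370,202,30,36,13)]))
inc((472.3,-299.5,168.8),1.381)
E
python3 fin.py e1
```

```text
t 25.775 pos [ 472.32 -299.49  206.05] rot [3.14 0.   1.38] grip 23.9427482508262 F [ 0.02 -0.34 -0.95]
-> turn [ 0.  0. -0.] shift [ 0.  -0.  37.2]
```

View pics/e1.png

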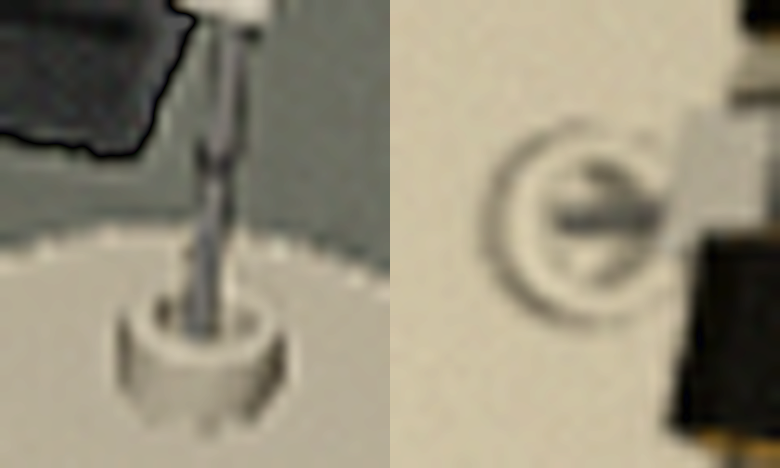

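Emit:
{"name": "step_arm", "arguments": {"increments": "0 0 0 0 -0.2 2 -1; 0 0 0 0 -0.2 6 -1; 0 0 0 0 -0.2 11 -1; 0 0 0 0 -0.2 16 -1; 0 0 0 0 -0.2 21 -1; 0 0 0 0 -0.2 26 -1; 0 0 0 0 -0.2 31 -1; 0 0 0 0 -0.2 35 -1; 0 0 0 0 -0.2 37 -1; 0 0 0 0 -0.2 37 -1; 0 0 0 0 -0.2 37 -1; 0 0 0 0 -0.2 37 -1"}}

```text
time: 27.28
tool_pos: [472.1, -299.4, 169.0]
tcp_rot: [3.141, 0.0, 1.381]
contact_force: [-0.0, -0.2, -1.2]
grip_width: 24.1
```

```bash
python3 fin.py e2; python3 - <<'E'
import cv2,numpy as np
S=np.load("pics/e2s.npy");cv2.imwrite("pics/e2full.png",S)
G=S.astype(int).mean(2).astype(int)
for r in range(108,132): print(r,G[r,294:312])
T=np.load("pics/e2t.npy").astype(int).mean(2).astype(int)
for r in range(211,227): print(r,T[r,376:398])
E
```

```text
t 27.375 pos [ 472.08 -299.39  168.97] rot [3.14 0.   1.38] grip 23.957369751796 F [-0.24  0.48  0.05]
-> turn [ 0.  0. -0.] shift [-0.1  0.2  0.2]
108 [ 15  16  75 142  75 138 172 167 166 166 167 168 167 154  37 138 148 146]
109 [ 17  14  18  69  55 167 171 165 165 166 167 169 167 147  32 157 148 145]
110 [ 17  15  13   1  34 174 170 165 166 166 167 168 165 132  51 156 148 148]
111 [ 60  17  19  17  57 180 172 168 166 166 166 170 166 114  62 157 143 135]
112 [108  85  87  85  92 157 149 162 172 174 168 171 169 117  66 142 123 112]
113 [117 120 121 120 116 103 106 137 149 155 159 172 168 113 101 114 112 114]
114 [115 113 115 115 117 115 114 110  96  91 130 143 148 100 114 115 114 115]
115 [113 111 110 112 113 114 113 115 114 102 118  75 115 114 115 113 115 114]
116 [111 110 108 110 107 109 111 105 114 103 120  83 115 114 114 115 115 115]
117 [122 132 142 135 133 134 134 129 136 109 117 103 134 115 113 109 113 111]
118 [147 155 166 158 158 159 159 161 163 112 114 129 157 142 138 146 130 124]
119 [157 154 154 153 154 156 154 158 146 112 112 126 161 157 158 169 152 149]
120 [154 156 154
[... 1739 characters left out ...]
5 123  95  90  95
  79 129 188 167]
220 [155 136 139 162 172 150 127 135 144 142 124 107 111 103  91  85  86  94
  86 146 195 163]
221 [156 137 132 156 173 163 142 137 141 130  89  57  58  58  67  73  71  76
  76 111 143 122]
222 [165 150 133 143 168 172 158 148 154 134  74  55  57  58  60  62  59  57
  60  63  68  65]
223 [167 157 133 126 151 172 170 164 159 131  65  57  57  60  61  59  61  58
  62  60  57  53]
224 [167 163 151 132 125 149 167 170 164 133  58  56  57  61  63  59  61  62
  60  60  59  54]
225 [168 166 165 152 127 120 137 156 160 123  54  57  57  61  61  57  61  60
  59  61  57  52]
226 [167 168 166 165 155 144 133 138 131  92  58  55  58  62  60  59  59  59
  58  58  59  51]
```

View pics/e2.png

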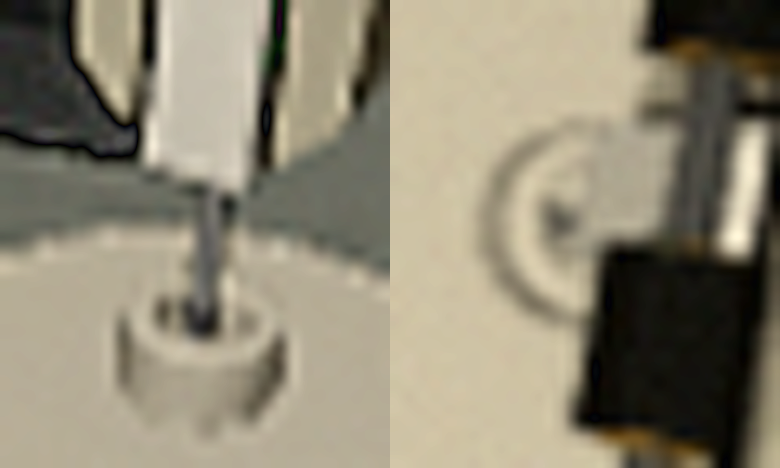

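View pics/e2full.png

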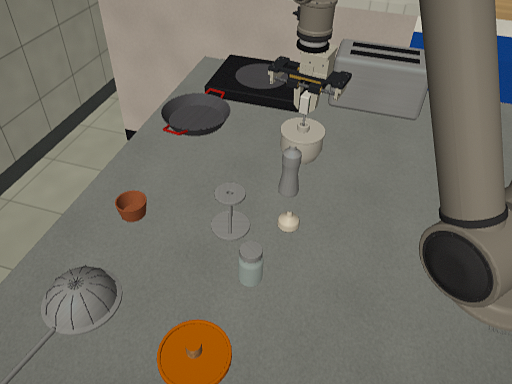

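Emit:
{"name": "step_arm", "arguments": {"increments": "0 0 0 0 0 0 -1; 0 0 0 0 0 0 -1; 0 0 0 0 0 0 -1; 0 0 0 0 0 0 -1"}}

```text
time: 27.88
tool_pos: [472.0, -299.4, 168.8]
tcp_rot: [-3.142, 0.0, 1.381]
contact_force: [0.5, -0.4, -0.8]
grip_width: 24.2
```

```bash
python3 - <<'E'
from plant import get_obs,close_job
o=get_obs();print(o["time"],o["tool_pos"],o["tcp_rot"],o["contact_force"],o["grip_width"],abs(o["dq"]).max())
print(close_job())
E
```

```text
27.875 [ 472.01727866 -299.35656749  168.82382217] [-3.14158060e+00  7.54599437e-05  1.38082921e+00] [ 0.54607753 -0.35412611 -0.784806  ] 24.22193625122824 0.0019011278897916137
the job is handed in; nothing more can be done
None
```

I pulled the stopper out and stood it near the middle of the trivet. Then I drew the probe from its stand and lowered its stem through the open neck. I handed the job in at 27.9 s with the probe still held there; no verdict was reported.

**Last checks (the pictures are from just before the final half-second hold):**
- **Centring:** both views showed the stem within about 1 mm of the bore's centre in x, and an earlier check above the neck put it within about 1–2 mm in y. The last picture could not confirm y independently.
- **Height:** the ring mark was level with the neck's top to about 1–2 mm.
- **Grip and contact:** the grip width was 24 mm, the tool vertical and the joints nearly still. Wrist force stayed at noise level (about 1 N or less), with no sign of the probe touching the pot.
- **Other things:** I saw no change in the pot, mill, jar or bulb in the final side view. I did not measure how far the pot moved, and the wrist read 4.3 N sideways as the jaws closed on the stopper.

**What disagreed:**
- **Camera calibration:** the two cameras differed by about 2 mm in x.
- **Probe in the gripper:** it sat about 2.5 mm off the tool axis, which does not match the position I had measured for it on the stand. I found this by turning the hand half round above the pot. I corrected for it, then centred the stem against the neck in the pictures.

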